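# Pin the spring jig and hold its slide at the mark

### The arm

A 6-joint arm with a two-finger parallel gripper is mounted at the origin on the work surface. World frame = base frame: x ahead of the robot, y to its left, z up, the work surface at z = 0. Lengths are in m, angles in rad, forces in N, time in s.
With the tool pointing down it reaches from about 0.425 to 1.125 m from the base axis. Payload 14.9 kg.
Tool frame: the origin (TCP) lies midway between the tips of the shut fingers; the grasp point (between the pads) lies 19 mm behind it; x points along the fingers, y is the direction in which the jaws open and shut, and the axes are right-handed (so a half turn about x gives the same grasp; the last joint's range is limited). The gripper opens to 91 mm and grips with 3 to 60 N. Pads are 32 mm wide; open, the fingers measure 118 mm over their backs; the gripper's body (76 mm by 178 mm) begins 60 mm behind the grasp point.
Start: joints at [-1.37, 0.379, 1.734, -0, 1.028, -0.033], TCP at [0.162, -0.681, 0.176] pointing down, gripper open.
Joint ranges: [-2.77, 2.77], [-0.74, 2.19], [0, 2.66], [-1.06, 4.2], [0.31, 2.87], [-3.08, 3.08]. Speed limits (rad/s): [1.89, 1.89, 2.39, 3.14, 3.14, 3.14].

### API

Orientations are given as a rotation vector (axis times angle).
In Python, from rig import get_state, cams, arm gives the robot as it stands.
- The arm moves only by the tool jog_arm, never from a script. Its argument "series" is a list of rows, each an object with "dp": the shift along the world's x, y, z in units of 0.6 m (1.0 is 0.6 m), a list of three; "rot": the turn, a rotation vector about the world's x, y, z in units of 45 degrees (1.0 is 45 degrees), a list of three; "claw": the opening, from -1 (shut) to 1 (fully open). A call has 1 to 8 rows; each row shifts and turns the commanded pose from where the row before left it; what a row does not reach is not made up. A row lasts 1/8 s, in which the tool goes at most 62.5 mm and 10.7 degrees, less where a joint would pass 70% of its speed; a pose out of reach is approached as far as the arm can. A call with a number of a shift or a turn outside -1 to 1 is refused whole. A call with a gripper value outside its range is refused whole. The fingers move at their own pace and stop on an object; the grip force is fixed at half the most. Time passes only in rows, so rows that do not move let the fingers close. It gives the time, the measured TCP pose, the force and the opening at its end, in the units of the state.
- get_state(): the state, without advancing time (a new reading comes with each control period).
- cams.snapshot(name): name is "scene" or "top" or "wrist"; returns the picture (480x640x3 uint8, blue, green, red); there is no depth.
- cams.camera_model(name): a dict with "fx", "fy", "cx", "cy" (pixels), "xyz" and "rotation" of the camera in the world. Camera axes: x right, y down, z forward; pixel columns grow to the right and rows downward; lengths in m; the calibration is good to about 2 mm. A picture is of the moment at which its call begins: read the wrist's pose just before it. camera_model takes no time and is no camera call; for the wrist camera it gives the pose at the moment of the call.
- arm.finish_job(): hands the job in, once; it reports no verdict.
The state is a dict: "time_s": time; "joint_positions": joint angles; "qvel": joint speeds; "tau": joint torques, N m; "tool_pos": TCP position; "ee_rot": TCP orientation; "wrist_force": force on the tool from outside, world axes, zero at the start; "moment": the same for the moment, N m; "finger_gap": finger opening in m.
Only numpy, scipy, OpenCV 4.12 (cv2) and the standard library are available. Lean on these libraries where they do the work, as an engineer would, in place of code of your own. Each camera call takes 0.05 s, during which the arm holds its last target. There are 200 camera calls.

### The job

Drop the two locating pins from the wooden rack into the jig's anchor block, each fully home in the bore it fits. Then, with the gripper, pull the jig's spring-return slide out by its handle until its pointer lines up with the mark clip on the scale bar, and finish while still holding it there, because it springs back when let go. Leave the load cell, the transducer stand and the spare plate where they are.

Things in the scene. Friction and masses are not known exactly. Their poses are not given: they have to be found in the camera images.
- jig: Fixed jig, grey bed 270 x 160 x 10 mm (x -177 to +93). Origin on its underside, at table level; x runs from the handle to the anchor block, y to the scale bar's side, z up. Anchor block 70 x 130 mm centred at x +55, y 0, top at z 60, with two bores. Dark spring housing 60 x 60 mm centred at x -15, top at z 56. White scale bar 18 mm wide at y +68, x -175 to -55, top at z 20.
- bore_wide (a point): Centre of the mouth, at the anchor block's top face, of the wide bore (22 mm diameter, 45 mm deep, 2 mm chamfer), on the scale-bar side (jig x +55, y +34 mm). Takes the thick pin. Axes as the jig's.
- bore_narrow (a point): Centre of the mouth, at the anchor block's top face, of the narrow bore (18 mm diameter, 45 mm deep, 2 mm chamfer), on the other side (jig x +55, y -34 mm). Takes the thin pin. Axes as the jig's.
- slide: Spring-return slide. Origin in its handle's mid-plane, at table level; axes as jig's. Handle: upright steel plate 14 mm thick (x), 70 wide (y), z 16 to 75 mm, on a 16 mm rod (axis z 38) that runs back to the housing. Home: origin at jig x -100, 42 mm clear behind the handle. Pulls out along jig -x, at most 85 mm; spring 7 N at home plus 1.3 N per cm, springs home when let go.
- pointer (a point): Tip of the slide's pointer, a dark steel bar 4 mm wide standing out of the handle towards the scale bar, 23 mm above the table and 59 mm beside the handle's centre; it lies in the handle's mid-plane. Axes as the jig's.
- mark: The mark: dark clip 12 x 22 mm on the scale bar, with an upright steel ridge across the bar, 4 mm thick, its top 20 mm above the bar. Origin under the ridge, on the bar's top (z 20 mm); axes as jig's. It sits where the pointer comes after 30 to 60 mm of pull; the pointer is lined up when it has the ridge's position along jig x.
- rack: Fixed wooden block 70 x 150 x 45 mm (x, y, z), origin at the centre of its underside, with two upright holes on its y axis at +-37.5 mm; one pin stands in each, its head resting on top. Which pin stands in which hole varies.
- thick_pin: Loose steel locating pin, 0.15 to 0.3 kg: shank 20 mm diameter and 40 mm long with a chamfered foot, round ribbed head 34 mm diameter and 28 mm tall. Origin at the centre of the foot, z up towards the head (head from 40 to 68 mm above the origin). Fits only the wide bore; fully home its head rests on the block.
- thin_pin: Loose steel locating pin, 0.1 to 0.21 kg: shank 16 mm diameter and 40 mm long with a chamfered foot, round ribbed head 28 mm diameter and 28 mm tall. Origin at the centre of the foot, z up towards the head (head from 40 to 68 mm above the origin). Belongs in the narrow bore; fully home its head rests on the block.
- load_cell: Bystander: loose steel load cell, disc 90 mm diameter and 35 mm tall with a stub on top (47 mm in all). Origin at the centre of its underside.
- stand: Bystander: loose transducer stand, dark base 60 x 50 x 50 mm with a post and an arm to its +y side, 130 mm tall in all. Origin at the centre of the base's underside.
- spare_plate: Bystander: loose dark steel plate 90 x 90 x 10 mm with a round nut on it, 28 mm tall in all. Origin at the centre of its underside.
There are look-alikes about, which are no part of the job. What is shaped like the thick_pin but purple or yellow is not meant. What is shaped like the thin_pin but yellow is not meant.

How it is judged:
By the outcome, as a careful person would: the job done as asked, in the order asked, and still so for the second after the job is handed in, while the arm keeps its last pose, push and grip.
It also fails if it takes over 72 s, if anything falls off the work surface, if the arm or the gripper's body presses on something with over 40 N, if the wrist force passes 120 N, or if a joint passes its speed limit or range.

## Working session

There is one attempt and no reset: what is moved stays moved. The work goes in short steps, Python scripts to look and compute and a tool call to move; the robot and the scene stay as the last step left them, time stands still between calls to the robot, and variables do not carry over. Pictures are saved under pics/ and viewed, about 8 in all and at most 12, crops included, and the job is handed in when it is done.

Besides the shell and the picture viewer there is one more tool, called in YAML: its name, and indented under it one key for each argument. jog_arm: Moves the arm, as the interface text tells. Shifts and turns lie within -1 to 1; 1 stands for 0.6 m of shift or 45 degrees of turn. Its arguments: {"type":"object","properties":{"series":{"type":"array","items":{"type":"object","properties":{"dp":{"type":"array","items":{"type":"number"}},"rot":{"type":"array","items":{"type":"number"}},"claw":{"type":"number"}}}}},"required":["series"]}

```bash
mkdir -p pics; ls
python3 - <<'E'
from rig import get_state,cams,arm
import cv2
for n in("scene","top"):
    cv2.imwrite(f"pics/{n}0.png",cams.snapshot(n)); print(n,cams.camera_model(n))
s=get_state();print(s)
E
```

```text
pics
scene {'fx': 577.5498459188652, 'fy': 577.5498459188652, 'cx': 314.20732786986343, 'cy': 231.99286249111898, 'xyz': array([ 1.01840399, -0.36742672,  0.95747058]), 'rotation': array([-2.32477041, -1.11741332,  0.32619048])}
top {'fx': 572.6027870762014, 'fy': 572.6027870762014, 'cx': 318.50523465535275, 'cy': 240.9848465346516, 'xyz': array([0.40187339, 0.01076152, 1.4455705 ]), 'rotation': array([-2.19211851,  2.15105086, -0.1150148 ])}
{'time_s': 0.1, 'joint_positions': array([-1.37032237e+00,  3.79378032e-01,  1.73472390e+00,  5.21488931e-05,
        1.02848722e+00, -3.33091965e-02]), 'qvel': array([-0.00070685, -0.00161795, -0.00167809, -0.00078607, -0.00032892,
        0.00103738]), 'tau': array([ 2.01606403e-03, -7.65031672e+01, -4.35295880e+01,  6.52588927e-02,
        3.97641293e-02, -2.07713100e-05]), 'tool_pos': array([ 0.16208461, -0.68057107,  0.17493779]), 'ee_rot': array([ 2.09787624,  0.24737596, -2.09795798]), 'wrist_force': array([0.67290268, 0.40815784, 0.26378553]), 'moment': array([-0.03490487, -0.01601392,  0.04968494]), 'finger_gap': 0.09111685439461413}
```

View pics/top0.png

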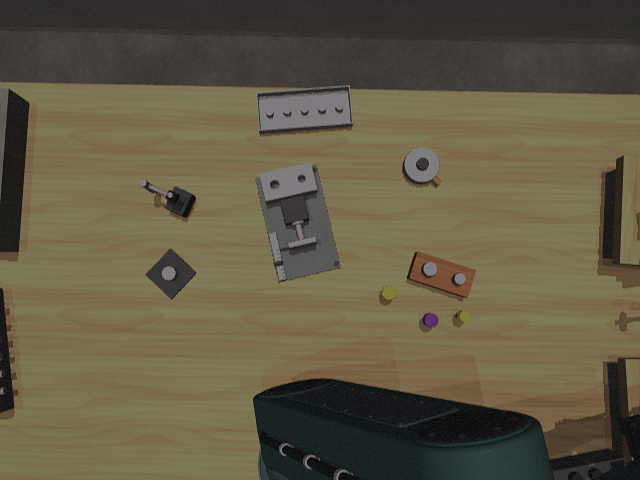

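View pics/scene0.png

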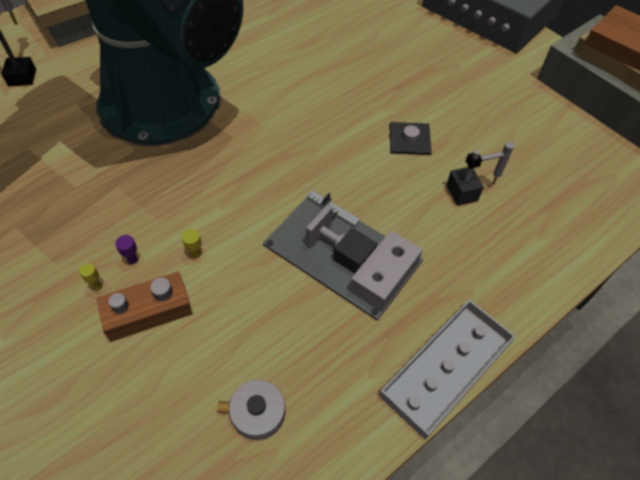

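The top view shows the rack at (441,275) with grey pins at (430,269) and (460,279). The look-alikes are yellow (388,293), purple (430,320) and yellow (463,316). The jig has bores at (274,184) and (302,178), and its handle is at (301,242). The grey pins in the rack are the ones meant: the left one looks thicker. An enlarged crop should confirm this.

Run:
```python
import cv2,numpy as np
t=cv2.imread("pics/top0.png");s=cv2.imread("pics/scene0.png")
r=lambda im,x,y,w,h:cv2.resize(im[y:y+h,x:x+w],(400,300),interpolation=cv2.INTER_CUBIC)
a=np.vstack([np.hstack([r(t,400,245,80,60),r(t,220,160,160,120)]),np.hstack([r(s,80,260,120,90),r(s,260,180,176,132)])])
cv2.imwrite("pics/crop1.png",a)
```

```text
(no output)
```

View pics/crop1.png

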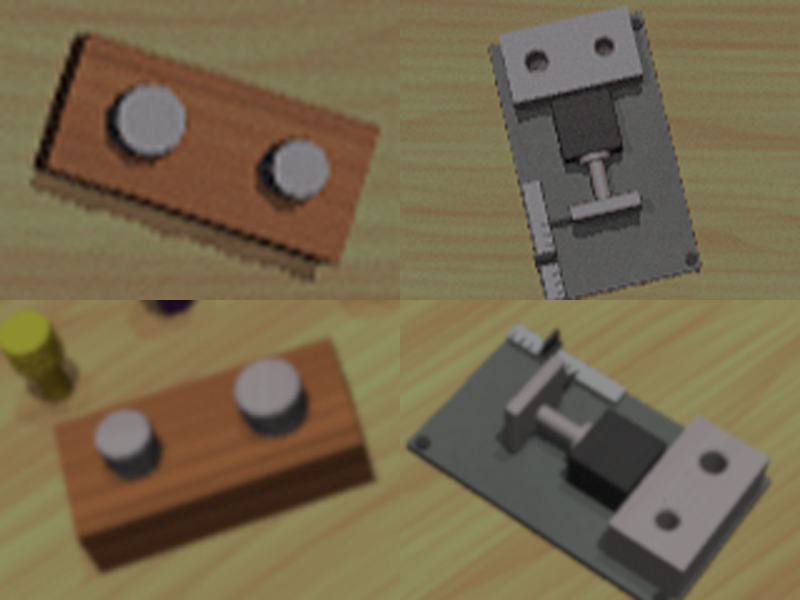

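Confirmed: the left pin in the top view, head centre (430,268.8), is the larger grey one, so it is the thick pin. The thin pin is at (460,278.8). The wide bore is at (275.2,184.4), on the scale-bar side, and the narrow bore is at (301.6,178.4).

```bash
cat > h.py <<'E'
import numpy as np
from scipy.spatial.transform import Rotation as R
from rig import get_state,cams,arm
def ray(m,u,v):
    d=R.from_rotvec(m["rotation"]).apply([(u-m["cx"])/m["fx"],(v-m["cy"])/m["fy"],1]);return np.array(m["xyz"]),d
def onz(m,u,v,z):
    o,d=ray(m,u,v);return o+d*(z-o[2])/d[2]
def proj(m,p):
    q=R.from_rotvec(m["rotation"]).inv().apply(np.array(p)-m["xyz"]);return np.array([m["cx"]+m["fx"]*q[0]/q[2],m["cy"]+m["fy"]*q[1]/q[2]])
E
python3 - <<'E'
from h import *
np.set_printoptions(precision=4,suppress=True)
t=cams.camera_model("top");s=cams.camera_model("scene")
P={"thick":((430,268.8),(160.7,284),.073),"thin":((460,278.8),(117.2,300.8),.073),"wide":((275.2,184.4),(397.7,251.3),.06),"narrow":((301.6,178.4),(377.9,276.8),.06)}
Q={}
for k,(a,b,z) in P.items():
    A,B=onz(t,*a,z),onz(s,*b,z);Q[k]=(A+B)[:2]/2;print(k,A[:2],B[:2])
d=Q["wide"]-Q["narrow"];print("len",np.hypot(*d),"jig yaw",np.degrees(np.arctan2(-d[0],d[1])))
e=Q["thick"]-Q["thin"];print("len",np.hypot(*e),np.degrees(np.arctan2(e[1],e[0])))
print("handle",onz(t,302,242.4,.075),"ridge",onz(t,278,263.2,.04))
w=cams.camera_model("wrist");st=get_state();Rt=R.from_rotvec(st["ee_rot"])
print("tool axes",Rt.as_matrix()); print("wristcam in tool",Rt.inv().apply(w["xyz"]-st["tool_pos"]),(Rt.inv()*R.from_rotvec(w["rotation"])).as_matrix(),w["fx"])
E
```

```text
thick [ 0.4793 -0.2632] [ 0.4784 -0.2593]
thin [ 0.4567 -0.3351] [ 0.4608 -0.3338]
wide [0.6802 0.1145] [0.681  0.1174]
narrow [0.6964 0.05  ] [0.6982 0.0524]
len 0.06686910338374005 jig yaw 14.463137719398519
len 0.07590506909732044 74.66129748526613
handle [0.5369 0.0453 0.075 ] ridge [0.4879 0.104  0.04  ]
tool axes [[-0.0002  0.2316 -0.9728]
 [ 0.001  -0.9728 -0.2316]
 [-1.     -0.001  -0.0001]]
wristcam in tool [-0.2076 -0.0004 -0.0697] [[ 0.0001 -0.2465  0.9691]
 [ 1.     -0.0004 -0.0002]
 [ 0.0005  0.9691  0.2465]] 376.1156143868532
```

jog_arm:
  series:
    - {"dp": [0.048,0.0636,0],"rot": [0,0,0.124],"claw": 1}
    - {"dp": [0.048,0.0636,0],"rot": [0,0,0.124],"claw": 1}
    - {"dp": [0.048,0.0636,0],"rot": [0,0,0.124],"claw": 1}
    - {"dp": [0.048,0.0636,0],"rot": [0,0,0.124],"claw": 1}
    - {"dp": [0.048,0.0636,0],"rot": [0,0,0.124],"claw": 1}
    - {"dp": [0.048,0.0636,0],"rot": [0,0,0.124],"claw": 1}
    - {"dp": [0.048,0.0636,0],"rot": [0,0,0.124],"claw": 1}
    - {"dp": [0.048,0.0636,0],"rot": [0,0,0.124],"claw": 1}

```text
time_s: 1.1
tool_pos: [0.3932, -0.3742, 0.1754]
ee_rot: [1.605, 0.894, -1.605]
wrist_force: [-0.3, -1.0, -0.5]
finger_gap: 0.0911
```

jog_arm:
  series:
    - {"dp": [0.048,0.0636,0],"rot": [0,0,0.124],"claw": 1}
    - {"dp": [0.048,0.0636,0],"rot": [0,0,0.124],"claw": 1}
    - {"dp": [0.048,0.0636,0],"rot": [0,0,0.124],"claw": 1}
    - {"claw": 1}
    - {"claw": 1}

```text
invalid input at $.series[3]: expected keys dp, rot, claw
```

Run:
```python
from h import *
import cv2,json
np.set_printoptions(precision=4,suppress=True)
st=get_state();w=cams.camera_model("wrist");im=cams.snapshot("wrist")
cv2.imwrite("pics/w1.png",im)
print(st["time_s"],st["tool_pos"],R.from_rotvec(st["ee_rot"]).as_matrix()[:,1])
json.dump({k:np.array(v).tolist() for k,v in w.items()},open("w1.json","w"))
for p in([.479,-.261,.073],[.4587,-.3345,.073]):print(proj(w,p))
```

```text
1.1 [ 0.3932 -0.3742  0.1754] [ 0.85   -0.5267 -0.0002]
[328.5208  41.8459]
[354.3544 142.1145]
```

View pics/w1.png

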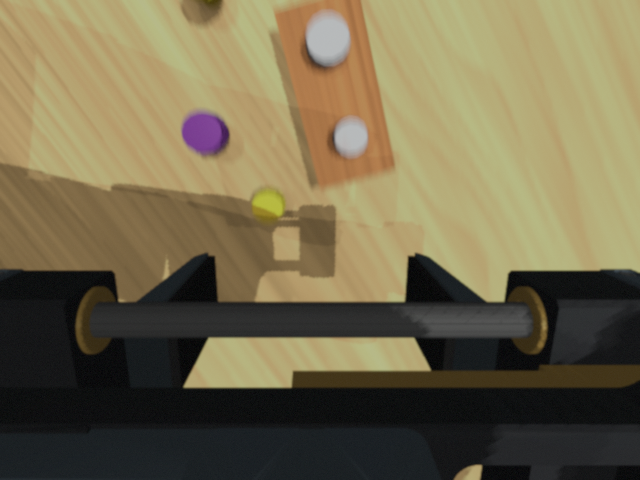

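The wrist view shows the thick pin at (328,39) and the thin pin at (351,135), close to the predicted positions. The purple look-alike is at (205,133) and the yellow one at (268,205). I'll settle a bit closer and measure both heads by image code.

jog_arm:
  series:
    - {"dp": [0.03,0.03,0],"rot": [0,0,0.124],"claw": 1}
    - {"dp": [0,0.03,0],"rot": [0,0,0.124],"claw": 1}
    - {"dp": [0,0,0],"rot": [0,0,0.124],"claw": 1}
    - {"dp": [0,0,0],"rot": [0,0,0],"claw": 1}
    - {"dp": [0,0,0],"rot": [0,0,0],"claw": 1}

```text
time_s: 1.78
tool_pos: [0.4105, -0.3398, 0.1754]
ee_rot: [1.404, 1.07, -1.404]
wrist_force: [-0.1, 0.1, 0.3]
finger_gap: 0.0912
```

```bash
cat >> h.py <<'E'
import cv2
def wshot(name):
    w=cams.camera_model("wrist");im=cams.snapshot("wrist");cv2.imwrite(f"pics/{name}.png",im);return w,im
def grey(im,p,r=40):
    """ellipse of the bright grey blob nearest p"""
    x,y=[int(v) for v in p];x0,y0=max(x-r,0),max(y-r,0);c=im[y0:y+r,x0:x+r]
    h=cv2.cvtColor(c,cv2.COLOR_BGR2HSV);m=((h[...,1]<50)&(h[...,2]>110)).astype(np.uint8)
    cs,_=cv2.findContours(m,cv2.RETR_EXTERNAL,cv2.CHAIN_APPROX_NONE);k=max(cs,key=cv2.contourArea)
    e=cv2.fitEllipse(cv2.convexHull(k));return np.array(e[0])+[x0,y0],e[1]
E
python3 - <<'E'
from h import *
np.set_printoptions(precision=4,suppress=True)
st=get_state();w,im=wshot("w2")
print(st["tool_pos"],R.from_rotvec(st["ee_rot"]).as_matrix()[:,1])
for p in([.479,-.261,.073],[.4587,-.3345,.073]):
    q=proj(w,p);c,a=grey(im,q);print(q,c,a,onz(w,*c,.073));cv2.circle(im,tuple(int(v) for v in c),2,(0,0,255),-1)
cv2.imwrite("pics/w2m.png",im[:300])
E
```

```text
[ 0.4105 -0.3398  0.1754] [ 0.9643 -0.2649 -0.0002]
[368.4037 108.0128] [367.964  108.2277] (42.15000534057617, 44.44841003417969) [ 0.4786 -0.2611  0.073 ]
[364.8892 204.418 ] [362.1074 202.1127] (31.17547035217285, 33.088157653808594) [ 0.4569 -0.332   0.073 ]
```

View pics/w2m.png

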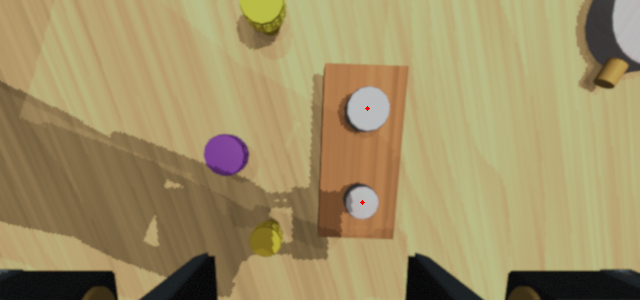

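jog_arm:
  series:
    - {"dp": [0.038,0.0438,0],"rot": [0,0,0],"claw": 0.4}
    - {"dp": [0.038,0.0438,0],"rot": [0,0,0],"claw": 0.4}
    - {"dp": [0.0375,0.0436,0],"rot": [0,0,0],"claw": 0.4}
    - {"dp": [0,0,-0.05],"rot": [0,0,0],"claw": 0.4}
    - {"dp": [0,0,-0.05],"rot": [0,0,0],"claw": 0.4}
    - {"dp": [0,0,-0.05],"rot": [0,0,0],"claw": 0.4}
    - {"dp": [0,0,-0.04],"rot": [0,0,0],"claw": 0.4}
    - {"dp": [0,0,-0.019],"rot": [0,0,0],"claw": 0.4}

```text
time_s: 2.82
tool_pos: [0.478, -0.2608, 0.0489]
ee_rot: [1.403, 1.073, -1.404]
wrist_force: [1.5, 0.0, 0.0]
finger_gap: 0.0637
```

jog_arm:
  series:
    - {"dp": [0,0,0],"rot": [0,0,0],"claw": 0.4}
    - {"dp": [0,0,0],"rot": [0,0,0],"claw": -1}
    - {"dp": [0,0,0],"rot": [0,0,0],"claw": -1}
    - {"dp": [0,0,0],"rot": [0,0,0],"claw": -1}
    - {"dp": [0,0,0],"rot": [0,0,0],"claw": -1}

```text
time_s: 3.45
tool_pos: [0.4788, -0.261, 0.0504]
ee_rot: [1.402, 1.071, -1.402]
wrist_force: [0.1, -0.6, -0.2]
finger_gap: 0.0266
```

jog_arm:
  series:
    - {"dp": [0,0,0],"rot": [0,0,0],"claw": -1}
    - {"dp": [0,0,0],"rot": [0,0,0],"claw": -1}

```text
time_s: 3.7
tool_pos: [0.4787, -0.2609, 0.0501]
ee_rot: [1.402, 1.072, -1.402]
wrist_force: [-0.1, 1.2, 0.4]
finger_gap: 0.007
```

Run:
```python
from h import *
st=get_state();w,im=wshot("w3");print(st["finger_gap"],st["tool_pos"],proj(w,[.4786,-.2611,.073]))
cv2.imwrite("pics/w3c.png",im[100:460])
```

```text
0.00703153808469918 [ 0.47867087 -0.26094366  0.05012707] [310.42456577 278.38616672]
```

View pics/w3c.png

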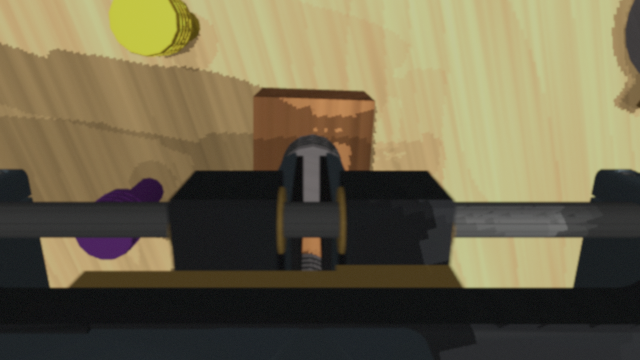

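The gap is now 7 mm, so the head isn't between the pads. I'll enlarge this view.

Run:
```python
from h import *
im=cv2.imread("pics/w3.png")[220:380,210:410]
s=cams.camera_model("scene");q=proj(s,[.4787,-.261,.06]).astype(int);sc=cams.snapshot("scene");print(q)
c=sc[q[1]-60:q[1]+60,q[0]-75:q[0]+75]
o=np.hstack([cv2.resize(im,(400,320),interpolation=2),cv2.resize(c,(400,320),interpolation=2)])
o=np.clip(o.astype(float)*1.6,0,255).astype(np.uint8)
cv2.imwrite("pics/z1.png",o)
```

```text
[161 288]
```

View pics/z1.png

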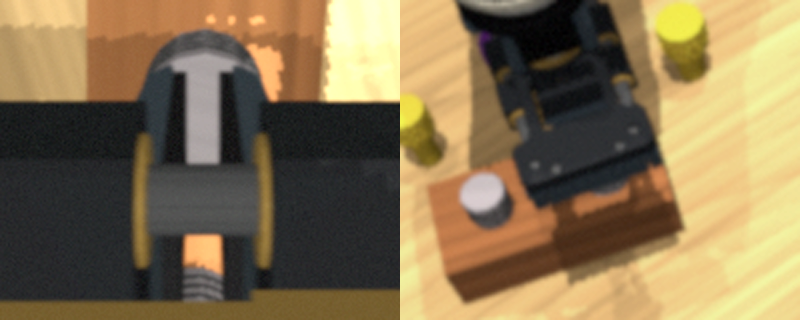

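Run:
```python
from h import *
np.set_printoptions(precision=3,suppress=True)
st=get_state();w=cams.camera_model("wrist");T=R.from_rotvec(st["ee_rot"])
print("gap",st["finger_gap"],"t",st["time_s"])
for b in(0,.01,.019,.03,.04):
    print(b,[proj(w,st["tool_pos"]+T.apply([-b,y,-.016])) for y in(-.017,-.0035,.0035,.017)])
print("head front",proj(w,np.array([.4786,-.2611,.073])+T.apply([0,0,-.017])),"head L/R",[proj(w,np.array([.4786,-.2611,.073])+T.apply([0,y,0])) for y in(-.017,.017)])
s=cams.camera_model("scene")
for z in(.1,.13,.16):print(z,proj(s,[.5645,-.2846,z]))
```

```text
gap 0.0011060603380694586 t 3.8
0 [array([280.638, 237.436]), array([304.316, 237.427]), array([316.594, 237.422]), array([340.275, 237.413])]
0.01 [array([279.194, 242.036]), array([303.993, 242.026]), array([316.853, 242.021]), array([341.654, 242.012])]
0.019 [array([277.772, 246.564]), array([303.675, 246.554]), array([317.107, 246.549]), array([343.012, 246.54 ])]
0.03 [array([275.853, 252.677]), array([303.245, 252.668]), array([317.45 , 252.662]), array([344.846, 252.653])]
0.04 [array([273.906, 258.879]), array([302.81 , 258.869]), array([317.798, 258.864]), array([346.705, 258.853])]
head front [310.408 247.056] head L/R [array([277.849, 278.412]), array([343.026, 278.39 ])]
0.1 [170.929 321.005]
0.13 [167.272 312.748]
0.16 [163.41  304.028]
```

jog_arm:
  series:
    - {"dp": [0,0,0],"rot": [0,0,0],"claw": -1}
    - {"dp": [0,0,0],"rot": [0,0,0],"claw": -1}

```text
time_s: 4.05
tool_pos: [0.4787, -0.261, 0.0501]
ee_rot: [1.402, 1.072, -1.402]
wrist_force: [-0.3, -0.1, -0.5]
finger_gap: 0.0003
```

The evidence agrees: the fingertips show at row 255 where a TCP at z 0.050 would put them at row 237. The jaws also shut fully with no contact. So the real tips sit about 30 mm above the reported TCP and closed over the head. I'll open and lower in stages, watching the force.

jog_arm:
  series:
    - {"dp": [0,0,0],"rot": [0,0,0],"claw": 0.4}
    - {"dp": [0,0,0],"rot": [0,0,0],"claw": 0.4}
    - {"dp": [0,0,0],"rot": [0,0,0],"claw": 0.4}
    - {"dp": [0,0,0],"rot": [0,0,0],"claw": 0.4}
    - {"dp": [0,0,0],"rot": [0,0,0],"claw": 0.4}
    - {"dp": [0,0,-0.006],"rot": [0,0,0],"claw": 0.4}
    - {"dp": [0,0,-0.006],"rot": [0,0,0],"claw": 0.4}
    - {"dp": [0,0,0],"rot": [0,0,0],"claw": 0.4}

```text
time_s: 5.05
tool_pos: [0.4784, -0.2608, 0.0425]
ee_rot: [1.402, 1.072, -1.403]
wrist_force: [0.2, 0.3, -0.5]
finger_gap: 0.0638
```

jog_arm:
  series:
    - {"dp": [0,0,-0.007],"rot": [0,0,0],"claw": 0.4}
    - {"dp": [0,0,-0.007],"rot": [0,0,0],"claw": 0.4}
    - {"dp": [0,0,-0.007],"rot": [0,0,0],"claw": 0.4}
    - {"dp": [0,0,0],"rot": [0,0,0],"claw": 0.4}

```text
time_s: 5.55
tool_pos: [0.4784, -0.2608, 0.0299]
ee_rot: [1.402, 1.072, -1.403]
wrist_force: [-0.5, -0.7, -0.3]
finger_gap: 0.0638
```

Run:
```python
from h import *
st=get_state();w,im=wshot("w4");T=R.from_rotvec(st["ee_rot"]);print(st["tool_pos"],st["wrist_force"])
for b in(0,.015,.03):print([proj(w,st["tool_pos"]+T.apply([-b,y,-.016])) for y in(-.032,.032)])
cv2.imwrite("pics/w4c.png",np.clip(cv2.resize(im[180:400,160:460],(750,550),interpolation=2)*1.5,0,255).astype(np.uint8))
```

```text
[ 0.47843377 -0.26083256  0.02991467] [-0.47832087 -0.66645861 -0.2731634 ]
[array([254.40009576, 237.47081275]), array([366.66561781, 237.42752679])]
[array([250.27124881, 244.53874142]), array([370.70269016, 244.49363145])]
[array([245.4947056 , 252.71542299]), array([375.37319002, 252.66842695])]
```

View pics/w4c.png

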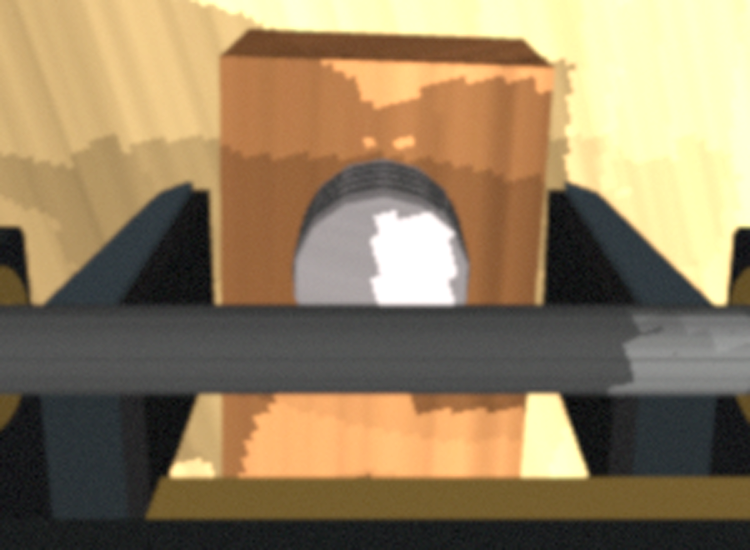

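The tips sit at row 256, which again puts them about 33 mm above the reported TCP, now at z≈0.062. The head at x≈312 is centred between the fingers. I'll go 13 mm lower and close.

jog_arm:
  series:
    - {"dp": [0,0,-0.007],"rot": [0,0,0],"claw": 0.4}
    - {"dp": [0,0,-0.007],"rot": [0,0,0],"claw": 0.4}
    - {"dp": [0,0,-0.007],"rot": [0,0,0],"claw": 0.4}
    - {"dp": [0,0,0],"rot": [0,0,0],"claw": -1}
    - {"dp": [0,0,0],"rot": [0,0,0],"claw": -1}
    - {"dp": [0,0,0],"rot": [0,0,0],"claw": -1}
    - {"dp": [0,0,0],"rot": [0,0,0],"claw": -1}
    - {"dp": [0,0,0],"rot": [0,0,0],"claw": -1}

```text
time_s: 6.6
tool_pos: [0.4787, -0.261, 0.0178]
ee_rot: [1.402, 1.071, -1.402]
wrist_force: [-0.1, -0.3, 1.6]
finger_gap: 0.0328
```

Gap 32.8 mm: the head is gripped. I'll lift and carry it to a viewing spot short of the wide bore.

jog_arm:
  series:
    - {"dp": [0,0,0.02],"rot": [0,0,0],"claw": -1}
    - {"dp": [0,0,0.04],"rot": [0,0,0],"claw": -1}
    - {"dp": [0,0,0.05],"rot": [0,0,0],"claw": -1}
    - {"dp": [0,0,0.04],"rot": [0,0,0],"claw": -1}
    - {"dp": [0.05,0.065,0],"rot": [0,0,0.09],"claw": -1}
    - {"dp": [0.055,0.07,0],"rot": [0,0,0.1],"claw": -1}
    - {"dp": [0.055,0.07,0],"rot": [0,0,0.1],"claw": -1}
    - {"dp": [0.055,0.07,0],"rot": [0,0,0.1],"claw": -1}

```text
time_s: 7.6
tool_pos: [0.6086, -0.0944, 0.1086]
ee_rot: [1.177, 1.229, -1.177]
wrist_force: [0.6, -1.0, -1.3]
finger_gap: 0.0334
```

jog_arm:
  series:
    - {"dp": [0.055,0.07,0],"rot": [0,0,0.1],"claw": -1}
    - {"dp": [0.055,0.07,0],"rot": [0,0,0.1],"claw": -1}
    - {"dp": [0.049,0.068,0],"rot": [0,0,0.072],"claw": -1}
    - {"dp": [0,0,0],"rot": [0,0,0],"claw": -1}
    - {"dp": [0,0,0],"rot": [0,0,0],"claw": -1}
    - {"dp": [0,0,0],"rot": [0,0,0],"claw": -1}

```text
time_s: 8.35
tool_pos: [0.7024, 0.0279, 0.1079]
ee_rot: [1.021, 1.319, -1.021]
wrist_force: [0.2, 0.1, -1.6]
finger_gap: 0.0333
```

Run:
```python
from h import *
np.set_printoptions(precision=4,suppress=True)
st=get_state();w,im=wshot("w5");print(st["tool_pos"],st["wrist_force"],st["finger_gap"],R.from_rotvec(st["ee_rot"]).as_matrix()[:,1])
for p in([.6806,.116,.06],[.6973,.0512,.06]):print(proj(w,p))
import json;json.dump({k:np.array(v).tolist() for k,v in w.items()},open("w5.json","w"))
q=proj(w,[.6806,.116,.06]).astype(int);x,y=max(q[0]-100,0),max(q[1]-75,0);print("crop",x,y)
c=im[y:y+150,x:x+200]
cv2.imwrite("pics/w5c.png",np.vstack([cv2.resize(c,(400,300),interpolation=2),cv2.resize(im,(400,300))]))
```

```text
[0.7024 0.0279 0.1079] [ 0.2243  0.1018 -1.5743] 0.033263714462022004 [ 0.9682  0.2503 -0.0004]
[311.5764 106.2043]
[311.5131 208.6781]
crop 211 31
```

View pics/w5c.png

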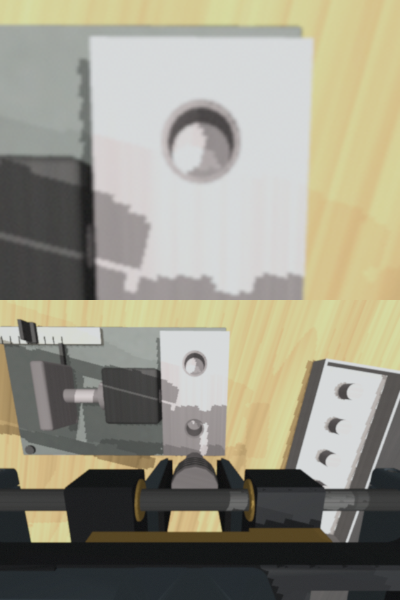

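The pin is in hand. The wide bore mouth is at full-image pixel (311.5,101.5) and the narrow one at about (310.4,202).

Run:
```python
from h import *
import json
np.set_printoptions(precision=4,suppress=True)
w={k:(np.array(v) if isinstance(v,list) else v) for k,v in json.load(open("w5.json")).items()};im=cv2.imread("pics/w5.png")
st=get_state();T=R.from_rotvec(st["ee_rot"]);t=st["tool_pos"]
print("wide",onz(w,311.5,101.5,.06),"narrow",onz(w,310.4,201.6,.06))
h=t+[0,0,.0552]
th=np.radians(np.arange(0,360,45))
print("head rim pred",np.array([proj(w,h+T.apply([0,.017*np.sin(a),-.017*np.cos(a)])) for a in th]).round(0).tolist())
g=cv2.cvtColor(im,cv2.COLOR_BGR2GRAY)
print("col 310 rows225-285",g[225:290,308:313].mean(1).astype(int).tolist())
print("row 260 cols 265-360",g[258:263,265:360].mean(0).astype(int).tolist())
# narrow bore dark region
c=g[170:225,280:345];print("row 202 280-345",g[200:204,280:345].mean(0).astype(int).tolist());print("col 310 170-235",g[170:236,308:313].mean(1).astype(int).tolist())
```

```text
wide [0.6798 0.1188 0.06  ] narrow [0.6953 0.0558 0.06  ]
head rim pred [[310.0, 267.0], [338.0, 278.0], [349.0, 304.0], [337.0, 329.0], [310.0, 339.0], [283.0, 329.0], [271.0, 304.0], [282.0, 278.0]]
col 310 rows225-285 [147, 147, 147, 147, 147, 147, 147, 146, 147, 146, 147, 147, 145, 138, 127, 122, 120, 117, 107, 92, 83, 81, 81, 80, 82, 80, 70, 60, 66, 65, 58, 66, 68, 60, 64, 72, 62, 59, 72, 81, 84, 91, 106, 118, 121, 119, 118, 117, 117, 117, 117, 117, 117, 117, 118, 119, 120, 120, 120, 119, 118, 118, 119, 120, 120]
row 260 cols 265-360 [41, 39, 33, 26, 20, 19, 19, 17, 18, 28, 85, 148, 177, 183, 183, 182, 183, 186, 187, 182, 166, 140, 115, 96, 80, 65, 58, 56, 55, 58, 63, 65, 66, 64, 62, 63, 62, 61, 60, 59, 57, 58, 60, 61, 62, 63, 65, 66, 67, 64, 63, 61, 60, 61, 60, 59, 59, 60, 59, 61, 61, 61, 62, 62, 62, 61, 62, 69, 81, 100, 122, 142, 155, 167, 174, 178, 178, 178, 179, 180, 174, 145, 84, 29, 19, 17, 18, 18, 19, 26, 34, 39, 41, 41, 42]
row 202 280-345 [149, 149, 149, 149, 149, 150, 149, 150, 150, 151, 152, 152, 152, 151, 150, 142, 131, 121, 106, 92, 97, 120, 138, 148, 151, 151, 150, 148, 148, 148, 147, 146, 146, 146, 145, 141, 134, 126, 122, 116, 104, 92, 101, 131, 151, 172, 197, 212, 214, 214, 213, 208, 196, 174, 156, 150, 148, 149, 148, 148, 149, 150, 151, 151, 151]
col 310 170-235 [174, 156, 150, 150, 150, 150, 150, 149, 150, 150, 150, 150, 150, 150, 149, 150, 150, 149, 149, 145, 129, 118, 129, 154, 170, 176, 177, 174, 161, 150, 148, 147, 147, 147, 147, 146, 140, 119, 96, 88, 89, 89, 89, 89, 89, 89, 90, 103, 123, 133, 136, 142, 146, 147, 147, 147, 147, 147, 147, 147, 147, 147, 146, 147, 146, 147]
```

Measured head rim and prediction agree to about 1 px, so the pin is centred in the jaws. Targets: wide bore (0.6797, 0.1185), narrow bore (0.6962, 0.0534).

jog_arm:
  series:
    - {"dp": [-0.013,0.05,0],"rot": [0,0,0],"claw": -1}
    - {"dp": [-0.0126,0.05,0],"rot": [0,0,0],"claw": -1}
    - {"dp": [-0.0126,0.051,0],"rot": [0,0,0],"claw": -1}
    - {"dp": [0,0,-0.025],"rot": [0,0,0],"claw": -1}
    - {"dp": [0,0,-0.025],"rot": [0,0,0],"claw": -1}
    - {"dp": [0,0,0],"rot": [0,0,0],"claw": -1}
    - {"dp": [0,0,0],"rot": [0,0,0],"claw": -1}

```text
time_s: 9.28
tool_pos: [0.6803, 0.1187, 0.0777]
ee_rot: [1.02, 1.319, -1.021]
wrist_force: [-0.9, -0.4, -1.5]
finger_gap: 0.0331
```

jog_arm:
  series:
    - {"dp": [-0.0007,0,-0.007],"rot": [0,0,0],"claw": -1}
    - {"dp": [0,0,-0.007],"rot": [0,0,0],"claw": -1}
    - {"dp": [0,0,-0.007],"rot": [0,0,0],"claw": -1}
    - {"dp": [0,0,0],"rot": [0,0,0],"claw": -1}

```text
time_s: 9.78
tool_pos: [0.6795, 0.1194, 0.0647]
ee_rot: [1.02, 1.319, -1.02]
wrist_force: [0.8, 0.4, -2.1]
finger_gap: 0.0332
```

jog_arm:
  series:
    - {"dp": [0,0,-0.01],"rot": [0,0,0],"claw": -1}
    - {"dp": [0,0,-0.01],"rot": [0,0,0],"claw": -1}
    - {"dp": [0,0,-0.01],"rot": [0,0,0],"claw": -1}
    - {"dp": [0,0,-0.01],"rot": [0,0,0],"claw": -1}
    - {"dp": [0,0,-0.01],"rot": [0,0,0],"claw": -1}
    - {"dp": [0,0,-0.003],"rot": [0,0,0],"claw": -1}
    - {"dp": [0,0,0],"rot": [0,0,0],"claw": -1}

```text
time_s: 10.65
tool_pos: [0.6798, 0.1194, 0.0334]
ee_rot: [1.02, 1.319, -1.02]
wrist_force: [-0.3, 0.3, -2.2]
finger_gap: 0.033
```

jog_arm:
  series:
    - {"dp": [0,0,0],"rot": [0,0,0],"claw": 0.4}
    - {"dp": [0,0,0],"rot": [0,0,0],"claw": 0.4}
    - {"dp": [0,0,0],"rot": [0,0,0],"claw": 0.4}
    - {"dp": [0,0,0.04],"rot": [0,0,0],"claw": 0.4}
    - {"dp": [0,0,0.06],"rot": [0,0,0],"claw": 0.4}
    - {"dp": [-0.03,-0.06,0],"rot": [0,0,-0.0736],"claw": 0.4}
    - {"dp": [-0.0413,-0.0837,0],"rot": [0,0,-0.0736],"claw": 0.4}
    - {"dp": [0,0,0],"rot": [0,0,0],"claw": 0.4}

```text
time_s: 11.65
tool_pos: [0.636, 0.0309, 0.095]
ee_rot: [1.109, 1.27, -1.109]
wrist_force: [-0.5, 0.1, -0.4]
finger_gap: 0.0639
```

Run:
```python
from h import *
np.set_printoptions(precision=4,suppress=True)
st=get_state();w,im=wshot("w6");print(st["tool_pos"],st["wrist_force"],st["finger_gap"])
for z in(.088,.093,.1):
    q=proj(w,[.6797,.119,z]);print(z,q,proj(w,[.6967,.119,z])-proj(w,[.6627,.119,z]))
try:c=grey(im,q,50);print(c)
except Exception as e:print(e)
x,y=int(max(q[0]-80,0)),int(max(q[1]-60,0));print(x,y)
s=cams.snapshot("scene");qs=proj(cams.camera_model("scene"),[.68,.119,.06]).astype(int)
cv2.imwrite("pics/w6c.png",np.hstack([cv2.resize(im[y:y+120,x:x+160],(400,300),interpolation=2),cv2.resize(s[qs[1]-45:qs[1]+45,qs[0]-60:qs[0]+60],(400,300),interpolation=2)]))
```

```text
[0.636  0.0309 0.095 ] [-0.4679  0.0515 -0.4397] 0.06392643391068026
0.088 [411.1767 117.7293] [61.2408  8.7802]
0.093 [413.6028 117.1842] [62.7094  8.9958]
0.1 [417.2037 116.3751] [64.8878  9.316 ]
(array([411.9055, 154.1729]), (90.06017303466797, 827.0364990234375))
337 56
```

View pics/w6c.png

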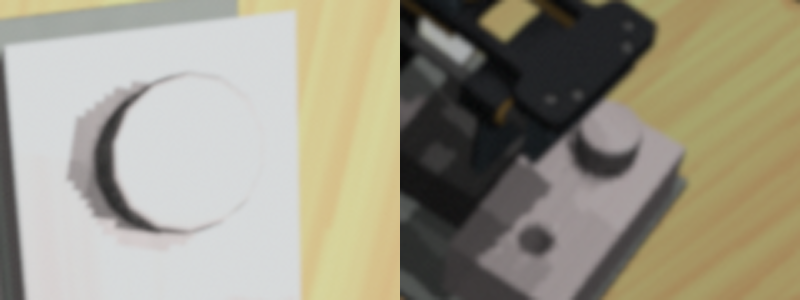

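The thick pin's head disc is centred at (412,117) and 60 px wide, as predicted for a head top at z 0.088. It is flush on the block and seated. Now the thin pin.

jog_arm:
  series:
    - {"dp": [-0.0373,-0.0757,0],"rot": [0,0,-0.0644],"claw": 0.4}
    - {"dp": [-0.0373,-0.0757,0],"rot": [0,0,-0.0644],"claw": 0.4}
    - {"dp": [-0.0373,-0.0757,0],"rot": [0,0,-0.0644],"claw": 0.4}
    - {"dp": [-0.0373,-0.0757,0],"rot": [0,0,-0.0644],"claw": 0.4}
    - {"dp": [-0.0373,-0.0757,0],"rot": [0,0,-0.0644],"claw": 0.4}
    - {"dp": [-0.0373,-0.0757,0],"rot": [0,0,-0.0644],"claw": 0.4}
    - {"dp": [-0.0373,-0.0757,0],"rot": [0,0,-0.0644],"claw": 0.4}
    - {"dp": [-0.0373,-0.0757,0],"rot": [0,0,-0.0644],"claw": 0.4}

```text
time_s: 12.75
tool_pos: [0.4585, -0.3314, 0.0942]
ee_rot: [1.403, 1.07, -1.402]
wrist_force: [1.9, -0.7, -1.1]
finger_gap: 0.0637
```

jog_arm:
  series:
    - {"dp": [0,0,0],"rot": [0,0,0],"claw": 0.4}
    - {"dp": [0,0,0],"rot": [0,0,0],"claw": 0.4}

```text
time_s: 13.0
tool_pos: [0.4588, -0.3297, 0.0937]
ee_rot: [1.402, 1.072, -1.401]
wrist_force: [-0.6, 1.1, -0.6]
finger_gap: 0.0638
```

Run:
```python
from h import *
np.set_printoptions(precision=4,suppress=True)
st=get_state();print(st["tool_pos"],R.from_rotvec(st["ee_rot"]).as_matrix()[:,1])
w,im=wshot("w7");g=cv2.cvtColor(im,cv2.COLOR_BGR2GRAY)
T=R.from_rotvec(st["ee_rot"]);c=np.array([.457,-.3323,.073])
print("rim pred",np.array([proj(w,c+T.apply([0,.014*np.sin(a),-.014*np.cos(a)])) for a in np.radians(np.arange(0,360,45))]).round(1).tolist())
q=proj(w,c);u=int(q[0]);v=int(q[1]);print(q)
print(v-45,g[v-45:v+10,u-2:u+3].mean(1).astype(int).tolist());print(u-45,g[v-14:v-9,u-45:u+45].mean(0).astype(int).tolist())
```

```text
[ 0.4588 -0.3297  0.0937] [ 0.9651 -0.262   0.0005]
rim pred [[308.9, 236.8], [324.6, 243.1], [330.9, 258.1], [324.3, 272.9], [308.9, 278.9], [293.5, 272.9], [286.9, 258.2], [293.1, 243.1]]
[308.9067 258.1546]
213 [96, 96, 95, 95, 95, 96, 96, 95, 95, 95, 96, 95, 95, 94, 88, 75, 61, 53, 50, 51, 53, 51, 58, 72, 99, 142, 168, 177, 176, 169, 163, 164, 169, 173, 173, 174, 176, 177, 178, 178, 176, 169, 163, 164, 169, 172, 173, 176, 177, 178, 178, 179, 177, 170, 166]
263 [78, 78, 77, 77, 76, 76, 76, 76, 78, 79, 79, 79, 78, 78, 78, 77, 77, 76, 77, 76, 77, 77, 78, 77, 77, 73, 67, 74, 101, 132, 158, 171, 176, 177, 177, 178, 179, 179, 178, 178, 177, 177, 177, 178, 179, 178, 170, 148, 122, 113, 113, 114, 115, 114, 114, 114, 115, 116, 116, 115, 114, 110, 101, 89, 75, 63, 65, 73, 80, 81, 83, 83, 83, 83, 84, 84, 83, 82, 80, 77, 75, 72, 72, 72, 70, 72, 73, 75, 77, 77]
```

jog_arm:
  series:
    - {"dp": [-0.003,-0.0045,-0.02],"rot": [0,0,0],"claw": 0.4}
    - {"dp": [0,0,-0.03],"rot": [0,0,0],"claw": 0.4}
    - {"dp": [0,0,-0.03],"rot": [0,0,0],"claw": 0.4}
    - {"dp": [0,0,-0.025],"rot": [0,0,0],"claw": 0.4}
    - {"dp": [0,0,-0.015],"rot": [0,0,0],"claw": 0.4}
    - {"dp": [0,0,-0.0065],"rot": [0,0,0],"claw": 0.4}
    - {"dp": [0,0,0],"rot": [0,0,0],"claw": 0.4}
    - {"dp": [0,0,0],"rot": [0,0,0],"claw": -1}

```text
time_s: 14.05
tool_pos: [0.4564, -0.3331, 0.0179]
ee_rot: [1.402, 1.071, -1.402]
wrist_force: [0.2, -0.5, 0.3]
finger_gap: 0.0563
```

jog_arm:
  series:
    - {"dp": [0,0,0],"rot": [0,0,0],"claw": -1}
    - {"dp": [0,0,0],"rot": [0,0,0],"claw": -1}
    - {"dp": [0,0,0],"rot": [0,0,0],"claw": -1}
    - {"dp": [0,0,0],"rot": [0,0,0],"claw": -1}
    - {"dp": [0,0,0],"rot": [0,0,0],"claw": -1}

```text
time_s: 14.68
tool_pos: [0.4562, -0.3329, 0.0176]
ee_rot: [1.402, 1.071, -1.402]
wrist_force: [0.0, -0.3, 3.1]
finger_gap: 0.0275
```

jog_arm:
  series:
    - {"dp": [0,0,0.02],"rot": [0,0,0],"claw": -1}
    - {"dp": [0,0,0.04],"rot": [0,0,0],"claw": -1}
    - {"dp": [0,0,0.05],"rot": [0,0,0],"claw": -1}
    - {"dp": [0,0,0.04],"rot": [0,0,0],"claw": -1}
    - {"dp": [0.04,0.065,0],"rot": [0,0,0.072],"claw": -1}
    - {"dp": [0.045,0.072,0],"rot": [0,0,0.074],"claw": -1}
    - {"dp": [0.045,0.072,0],"rot": [0,0,0.074],"claw": -1}
    - {"dp": [0.045,0.072,0],"rot": [0,0,0.074],"claw": -1}

```text
time_s: 15.68
tool_pos: [0.5618, -0.1628, 0.1082]
ee_rot: [1.234, 1.193, -1.233]
wrist_force: [0.5, -1.1, -1.9]
finger_gap: 0.0271
```

jog_arm:
  series:
    - {"dp": [0.045,0.072,0],"rot": [0,0,0.074],"claw": -1}
    - {"dp": [0.045,0.072,0],"rot": [0,0,0.074],"claw": -1}
    - {"dp": [0.045,0.072,0],"rot": [0,0,0.074],"claw": -1}
    - {"dp": [0.045,0.072,0],"rot": [0,0,0.074],"claw": -1}
    - {"dp": [0.046,0.075,0],"rot": [0,0,0.072],"claw": -1}
    - {"dp": [0,0,0],"rot": [0,0,0],"claw": -1}
    - {"dp": [0,0,-0.04],"rot": [0,0,0],"claw": -1}
    - {"dp": [0,0,0],"rot": [0,0,0],"claw": -1}

```text
time_s: 16.68
tool_pos: [0.6942, 0.0525, 0.0806]
ee_rot: [1.019, 1.322, -1.024]
wrist_force: [-1.2, -0.1, -2.0]
finger_gap: 0.0265
```

jog_arm:
  series:
    - {"dp": [0,0,0],"rot": [0,0,0],"claw": -1}
    - {"dp": [0,0,0],"rot": [0,0,0],"claw": -1}

```text
time_s: 16.92
tool_pos: [0.6969, 0.053, 0.0839]
ee_rot: [1.021, 1.318, -1.02]
wrist_force: [-0.1, -0.0, -0.9]
finger_gap: 0.0271
```

jog_arm:
  series:
    - {"dp": [0,0.0005,-0.01],"rot": [0,0,0],"claw": -1}
    - {"dp": [0,0,-0.008],"rot": [0,0,0],"claw": -1}
    - {"dp": [0,0,-0.007],"rot": [0,0,0],"claw": -1}
    - {"dp": [0,0,-0.007],"rot": [0,0,0],"claw": -1}
    - {"dp": [0,0,0],"rot": [0,0,0],"claw": -1}

```text
time_s: 17.55
tool_pos: [0.6964, 0.0538, 0.0637]
ee_rot: [1.02, 1.319, -1.021]
wrist_force: [-1.1, -0.9, -2.3]
finger_gap: 0.0271
```

jog_arm:
  series:
    - {"dp": [0,0,-0.01],"rot": [0,0,0],"claw": -1}
    - {"dp": [0,0,-0.01],"rot": [0,0,0],"claw": -1}
    - {"dp": [0,0,-0.01],"rot": [0,0,0],"claw": -1}
    - {"dp": [0,0,-0.01],"rot": [0,0,0],"claw": -1}
    - {"dp": [0,0,-0.008],"rot": [0,0,0],"claw": -1}
    - {"dp": [0,0,-0.003],"rot": [0,0,0],"claw": -1}
    - {"dp": [0,0,0],"rot": [0,0,0],"claw": -1}

```text
time_s: 18.42
tool_pos: [0.6965, 0.0538, 0.0333]
ee_rot: [1.02, 1.319, -1.021]
wrist_force: [-2.9, -1.9, -3.2]
finger_gap: 0.0267
```

jog_arm:
  series:
    - {"dp": [0,0,0],"rot": [0,0,0],"claw": 0.4}
    - {"dp": [0,0,0],"rot": [0,0,0],"claw": 0.4}
    - {"dp": [0,0,0],"rot": [0,0,0],"claw": 0.4}
    - {"dp": [0,0,0.04],"rot": [0,0,0],"claw": 0.4}
    - {"dp": [0,0,0.06],"rot": [0,0,0],"claw": 0.2}
    - {"dp": [-0.06,-0.035,0],"rot": [0,0,0],"claw": -0.1}
    - {"dp": [-0.075,-0.035,0],"rot": [0,0,0],"claw": -0.1}
    - {"dp": [-0.07,-0.035,0],"rot": [0,0,0],"claw": -0.1}

```text
time_s: 19.42
tool_pos: [0.5729, -0.0096, 0.0953]
ee_rot: [1.021, 1.317, -1.019]
wrist_force: [0.1, -0.2, -0.6]
finger_gap: 0.0415
```

jog_arm:
  series:
    - {"dp": [-0.055,-0.035,0],"rot": [0,0,0],"claw": -0.1}
    - {"dp": [0,0,0],"rot": [0,0,0],"claw": -0.1}
    - {"dp": [0,0,0],"rot": [0,0,0],"claw": -0.1}

```text
time_s: 19.8
tool_pos: [0.5421, -0.0301, 0.095]
ee_rot: [1.021, 1.317, -1.019]
wrist_force: [1.1, 1.1, -0.1]
finger_gap: 0.0411
```

Run:
```python
from h import *
import json
np.set_printoptions(precision=4,suppress=True)
st=get_state();w,im=wshot("w8");print(st["tool_pos"],st["wrist_force"],st["finger_gap"],R.from_rotvec(st["ee_rot"]).as_matrix()[:,1])
json.dump({k:np.array(v).tolist() for k,v in w.items()},open("w8.json","w"))
o=np.array([.635,.0725]);X=np.array([.968,.25]);Y=np.array([-.25,.968])
J=lambda x,y,z:proj(w,[*(o+x*X+y*Y),z])
for n,a in dict(handle=(-.1,0,.075),hL=(-.107,.035,.075),hR=(-.093,.035,.075),tip=(-.1,.059,.023),ridge=(-.15,.068,.04),thick=(.055,.034,.088),thin=(.055,-.034,.088)).items():print(n,J(*a))
cv2.imwrite("pics/w8v.png",np.clip(cv2.resize(im[0:320,120:547],(800,600),interpolation=2)*1.2,0,255).astype(np.uint8))
```

```text
[ 0.5421 -0.0301  0.095 ] [ 1.0758  1.1408 -0.1369] 0.04113631241100939 [0.968  0.2509 0.0022]
handle [336.9568 128.4466]
hL [325.5303  63.3848]
hR [350.5592  63.4033]
tip [333.2019  40.234 ]
ridge [255.3555  17.459 ]
thick [633.7626  60.7896]
thin [608.5482 189.6978]
```

View pics/w8v.png

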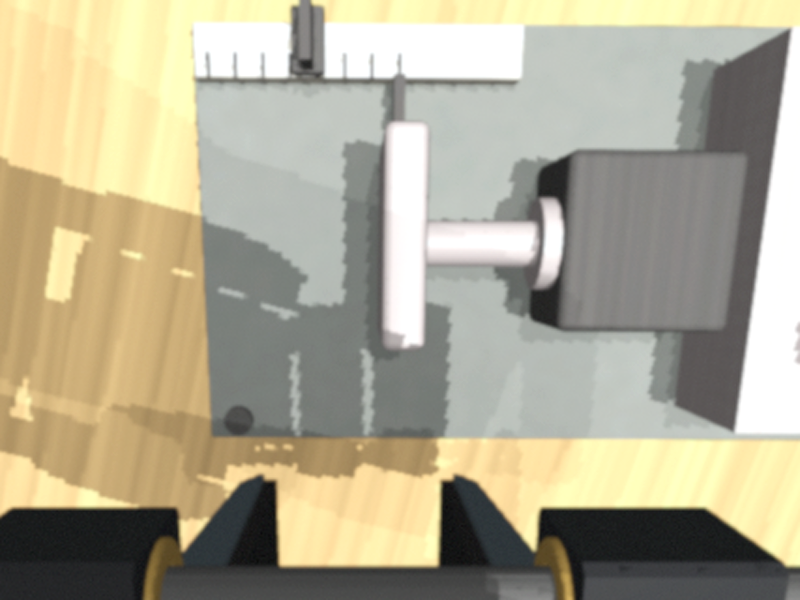

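The view shows the handle top centred at (336.7,125.4), the pointer tip at (333.2,39.5) and the mark clip centred at about (284,22). The housing and rod match the predictions. The required pull is about 37 mm. Next I grip the handle.

jog_arm:
  series:
    - {"dp": [-0.004,0.066,0],"rot": [0,0,0],"claw": -0.1}
    - {"dp": [-0.0037,0.066,0],"rot": [0,0,0],"claw": -0.1}
    - {"dp": [0,0,0],"rot": [0,0,0],"claw": -0.1}
    - {"dp": [0,0,-0.03],"rot": [0,0,0],"claw": -0.1}
    - {"dp": [0,0,-0.035],"rot": [0,0,0],"claw": -0.1}
    - {"dp": [0,0,-0.03],"rot": [0,0,0],"claw": -0.1}
    - {"dp": [0,0,-0.02],"rot": [0,0,0],"claw": -0.1}
    - {"dp": [0,0,-0.009],"rot": [0,0,0],"claw": -0.1}

```text
time_s: 20.85
tool_pos: [0.5358, 0.0488, 0.0183]
ee_rot: [1.02, 1.319, -1.021]
wrist_force: [-0.3, 0.4, 0.2]
finger_gap: 0.0407
```

jog_arm:
  series:
    - {"dp": [0,0,0],"rot": [0,0,0],"claw": -1}
    - {"dp": [0,0,0],"rot": [0,0,0],"claw": -1}
    - {"dp": [0,0,0],"rot": [0,0,0],"claw": -1}
    - {"dp": [0,0,0],"rot": [0,0,0],"claw": -1}
    - {"dp": [0,0,0],"rot": [0,0,0],"claw": -1}

```text
time_s: 21.48
tool_pos: [0.5368, 0.0492, 0.0197]
ee_rot: [1.021, 1.318, -1.019]
wrist_force: [1.0, 1.1, 5.5]
finger_gap: 0.0134
```

jog_arm:
  series:
    - {"dp": [-0.0137,-0.0035,0],"rot": [0,0,0],"claw": -1}
    - {"dp": [-0.0137,-0.0035,0],"rot": [0,0,0],"claw": -1}
    - {"dp": [-0.0137,-0.0036,0],"rot": [0,0,0],"claw": -1}
    - {"dp": [-0.0137,-0.0036,0],"rot": [0,0,0],"claw": -1}
    - {"dp": [0,0,0],"rot": [0,0,0],"claw": -1}
    - {"dp": [0,0,0],"rot": [0,0,0],"claw": -1}

```text
time_s: 22.22
tool_pos: [0.5048, 0.041, 0.0198]
ee_rot: [1.023, 1.316, -1.018]
wrist_force: [8.4, 8.3, -2.6]
finger_gap: 0.0136
```

Run:
```python
from h import *
np.set_printoptions(precision=4,suppress=True)
st=get_state();w,im=wshot("w9");print(st["tool_pos"],st["wrist_force"],st["finger_gap"],R.from_rotvec(st["ee_rot"]).as_matrix()[:,1])
t=st["tool_pos"];X=np.array([.968,.25]);Y=np.array([-.25,.968])
tip=np.array([*(t[:2]+.059*Y),.023]);q=proj(w,tip);rr=proj(w,[*(t[:2]-.003*X+.068*Y),.04]);print("tip",q,"ridge(-3mm)",rr)
g=cv2.cvtColor(im,cv2.COLOR_BGR2GRAY)
for v in range(int(q[1])-40,int(q[1])+32,4):print(v,g[v,265:355:2].tolist())
```

```text
[0.5048 0.041  0.0198] [ 8.4347  8.2557 -2.6466] 0.013574768137841333 [0.9681 0.2505 0.0035]
tip [310.051  160.5507] ridge(-3mm) [303.8597 143.4342]
120 [201, 202, 204, 205, 203, 205, 207, 206, 205, 204, 204, 204, 205, 197, 162, 156, 173, 181, 181, 143, 120, 127, 144, 158, 163, 168, 167, 164, 167, 192, 200, 202, 205, 203, 203, 203, 207, 208, 209, 210, 205, 202, 203, 202, 201]
124 [140, 143, 147, 152, 155, 156, 148, 140, 146, 146, 154, 154, 154, 146, 137, 121, 120, 109, 96, 86, 70, 90, 109, 110, 111, 112, 112, 113, 109, 129, 161, 164, 162, 145, 142, 147, 156, 175, 177, 173, 150, 149, 151, 161, 169]
128 [172, 169, 157, 159, 166, 169, 175, 174, 172, 157, 156, 164, 166, 171, 161, 149, 131, 110, 95, 89, 63, 83, 110, 110, 110, 110, 113, 113, 111, 142, 164, 149, 155, 158, 164, 165, 155, 145, 149, 158, 161, 171, 171, 169, 150]
132 [175, 175, 178, 181, 191, 202, 216, 218, 222, 223, 223, 223, 223, 222, 223, 223, 222, 191, 101, 75, 60, 83, 109, 110, 111, 112, 113, 113, 113, 191, 223, 222, 223, 222, 222, 223, 222, 222, 223, 223, 222, 222, 223, 222, 222]
136 [175, 175, 176, 176, 176, 176, 176, 17
[... 2422 characters left out ...]
, 157, 157, 157, 157]
180 [107, 107, 107, 107, 106, 108, 110, 130, 121, 108, 107, 108, 113, 114, 128, 119, 105, 107, 110, 109, 107, 96, 107, 107, 105, 115, 152, 160, 160, 158, 159, 159, 158, 158, 158, 159, 159, 159, 157, 158, 157, 158, 158, 156, 156]
184 [108, 108, 107, 107, 105, 106, 107, 108, 107, 107, 108, 107, 106, 107, 106, 106, 107, 108, 107, 107, 97, 85, 87, 92, 75, 120, 158, 161, 160, 160, 159, 159, 157, 158, 158, 158, 157, 158, 158, 158, 157, 158, 158, 157, 154]
188 [108, 109, 108, 108, 108, 107, 106, 107, 107, 107, 107, 107, 107, 108, 107, 107, 109, 108, 108, 109, 106, 91, 69, 68, 69, 92, 108, 111, 115, 130, 134, 150, 134, 109, 112, 114, 130, 134, 150, 134, 109, 110, 122, 131, 128]
```

Run:
```python
from h import *
im=cv2.imread("pics/w9.png")[105:195,265:365]
a=np.clip(cv2.resize(im,(600,540),interpolation=cv2.INTER_CUBIC).astype(float)*1.3,0,255)
cv2.imwrite("pics/w9z.png",a.astype(np.uint8))
```

```text
(no output)
```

View pics/w9z.png

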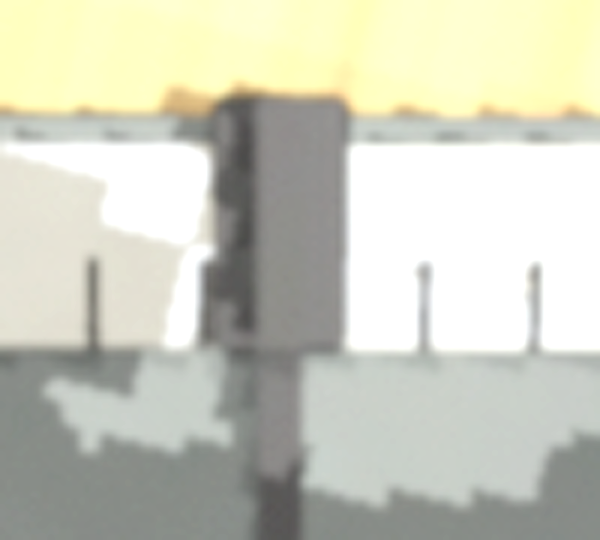

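The last view shows the pointer between 260 and 301 (zoomed px, centre 280.5). The clip body spans 213–346 (centre 279.5), and the ridge's left edge at 258 puts its centre at about 282. So the pointer looks lined up to within about 0.5 mm. I'll refine that with edge positions in jig x, using a fresh frame.

Run:
```python
from h import *
np.set_printoptions(precision=2,suppress=True)
st=get_state();w,im=wshot("w10");g=cv2.GaussianBlur(cv2.cvtColor(im,cv2.COLOR_BGR2GRAY).astype(float),(3,3),0)
X=R.from_rotvec(st["ee_rot"]).as_matrix()[:,1]
jx=lambda u,v,z:1e3*(onz(w,u,v,z)-st["tool_pos"])@X
def edge(v0,v1,a,b,s):
    p=np.diff(g[v0:v1,a:b].mean(0))*s;i=p.argmax();i=min(max(i,1),len(p)-2);d=(p[i-1]-p[i+1])/(2*(p[i-1]-2*p[i]+p[i+1]));return a+i+.5+d
E={"ptr":(edge(167,175,304,311,-1),edge(167,175,311,320,1),170,.025),"clip":(edge(134,147,295,303,-1),edge(134,147,317,328,1),140,.026)}
for k,(l,r,v,z) in E.items():print(k,l,r,jx(l,v,z),jx(r,v,z),"mid",(jx(l,v,z)+jx(r,v,z))/2)
l=edge(134,160,304,312,1);print("ridge left",l,jx(l,147,.04),"mid",jx(l,147,.04)+2)
print("profile ptr",g[167:175,300:320].mean(0),"clip",g[134:160,294:326].mean(0))
for v in(117,119,121,123,125,127):print(v,g[v,294:326].astype(int).tolist())
print(st["tool_pos"],st["finger_gap"],st["wrist_force"],st["time_s"])
```

```text
ptr 304.49861495844874 314.7630942788074 -2.8946055588823714 2.5601556125681415 mid -0.16722497315711493
clip 299.526669153301 322.4646291942723 -5.383026723808708 6.516093612211355 mid 0.5665334442013235
ridge left 307.21308411214955 -1.2634433304513655 mid 0.7365566695486345
profile ptr [145.52 131.74 118.2  109.77 104.84 100.2   96.96  97.96 102.04 105.37
 106.58 106.66 106.64 108.83 118.48 135.52 150.27 156.61 157.85 157.9 ] clip [207.65 212.39 210.07 194.59 166.41 135.64 110.92  94.45  84.91  77.9
  71.61  68.31  72.14  84.72  98.94 107.09 109.57 110.04 110.19 110.34
 110.58 111.   111.56 111.84 111.9  112.26 113.56 123.19 151.4  188.44
 212.96 221.25]
117 [200, 200, 201, 202, 203, 204, 205, 204, 203, 200, 198, 198, 200, 202, 202, 201, 200, 200, 200, 199, 200, 200, 200, 200, 199, 197, 194, 192, 191, 193, 197, 200]
119 [176, 178, 184, 190, 194, 196, 197, 193, 181, 166, 155, 155, 160, 165, 170, 176, 182, 184, 185, 187, 188, 189, 189, 188, 187, 185, 183, 183, 187, 192, 197, 200]
121 [149, 150, 153, 157, 159, 157, 151, 137, 117, 99, 91, 91, 94, 101, 109, 117, 122, 125, 128, 132, 134, 135, 134, 133, 132, 131, 132, 140, 157, 178, 193, 199]
123 [135, 134, 133, 134, 131, 122, 108, 96, 87, 80, 74, 72, 78, 89, 100, 107, 109, 109, 110, 110, 111, 111, 112, 111, 111, 112, 112, 113, 124, 147, 168, 179]
125 [129, 118, 112, 110, 108, 102, 97, 98, 98, 89, 76, 70, 74, 87, 100, 107, 109, 110, 109, 109, 110, 111, 112, 112, 112, 112, 112, 111, 116, 133, 149, 157]
127 [132, 123, 118, 113, 106, 99, 95, 97, 96, 87, 75, 66, 69, 83, 98, 107, 109, 110, 110, 110, 110, 111, 112, 112, 112, 112, 112, 111, 118, 136, 152, 157]
[0.5  0.04 0.02] 0.014178119829085288 [ 8.67  7.74 -3.51] 22.275
```

Taking the pointer's unshadowed right edge, its centre is at +0.56 mm, the clip's at +0.57 mm and the ridge's at +0.74 mm. That is aligned to about 0.2 mm. Next, a numeric check on the thin pin's height, using the earlier wrist frame.

Run:
```python
from h import *
import json
np.set_printoptions(precision=1,suppress=True)
w={k:(np.array(v) if isinstance(v,list) else v) for k,v in json.load(open("w8.json")).items()};im=cv2.imread("pics/w8.png")
g=cv2.GaussianBlur(cv2.cvtColor(im,cv2.COLOR_BGR2GRAY),(3,3),0).astype(np.float32);gm=np.hypot(cv2.Sobel(g,cv2.CV_32F,1,0),cv2.Sobel(g,cv2.CV_32F,0,1))
a=np.radians(np.arange(0,360,4))
for n,c0,r in(("thick",(.6798,.119),.017),("thin",(.6966,.0535),.014)):
    best=[]
    for z in np.arange(.078,.112,.002):
        m=0
        for dx in np.arange(-.003,.0031,.001):
            for dy in np.arange(-.003,.0031,.001):
                uv=np.array([proj(w,[c0[0]+dx+r*np.cos(t),c0[1]+dy+r*np.sin(t),z]) for t in a]);uv=uv[(uv[:,0]<637)].astype(np.float32)
                m=max(m,cv2.remap(gm,uv[None,:,0],uv[None,:,1],1).mean())
        best.append((round(float(z),3),round(float(m),1)))
    print(n,best)
```

```text
Traceback (most recent call last):
cv2.error: OpenCV(4.12.0) /io/opencv/modules/imgproc/src/imgwarp.cpp:1703: error: (-215:Assertion failed) !_map1.empty() in function 'remap'
```

Run:
```python
from h import *
import json
w={k:(np.array(v) if isinstance(v,list) else v) for k,v in json.load(open("w8.json")).items()}
a=np.radians(np.arange(0,360,4))
def run(tag,w,im,c0,r):
    g=cv2.GaussianBlur(cv2.cvtColor(im,cv2.COLOR_BGR2GRAY),(3,3),0).astype(np.float32);gm=np.hypot(cv2.Sobel(g,cv2.CV_32F,1,0),cv2.Sobel(g,cv2.CV_32F,0,1));out=[]
    for z in np.arange(.076,.112,.003):
        m=0
        for dx in(-.0015,0,.0015):
            for dy in(-.0015,0,.0015):
                uv=np.array([proj(w,[c0[0]+dx+r*np.cos(t),c0[1]+dy+r*np.sin(t),z]) for t in a]);uv=uv[uv[:,0]<637].astype(np.float32)
                if len(uv)>40:m=max(m,cv2.remap(gm,np.ascontiguousarray(uv[None,:,0]),np.ascontiguousarray(uv[None,:,1]),1).mean())
        out.append((round(float(z),3),round(float(m))))
    print(tag,out)
run("w8 thin",w,cv2.imread("pics/w8.png"),(.6966,.0535),.014)
for n in("scene","top"):
    im=cams.snapshot(n);m=cams.camera_model(n);cv2.imwrite(f"pics/{n}_end.png",im)
    for k,c,r in(("thick",(.6798,.119),.017),("thin",(.6966,.0535),.014)):run(n+" "+k,m,im,c,r)
```

```text
w8 thin [(0.076, 95), (0.079, 84), (0.082, 73), (0.085, 122), (0.088, 109), (0.091, 59), (0.094, 22), (0.097, 13), (0.1, 8), (0.103, 7), (0.106, 7), (0.109, 7), (0.112, 6)]
scene thick [(0.076, 69), (0.079, 84), (0.082, 96), (0.085, 96), (0.088, 96), (0.091, 90), (0.094, 67), (0.097, 41), (0.1, 23), (0.103, 13), (0.106, 9), (0.109, 8), (0.112, 7)]
scene thin [(0.076, 78), (0.079, 90), (0.082, 97), (0.085, 97), (0.088, 97), (0.091, 92), (0.094, 70), (0.097, 44), (0.1, 25), (0.103, 15), (0.106, 10), (0.109, 9), (0.112, 13)]
top thick [(0.076, 104), (0.079, 106), (0.082, 106), (0.085, 107), (0.088, 107), (0.091, 108), (0.094, 108), (0.097, 107), (0.1, 108), (0.103, 106), (0.106, 107), (0.109, 106), (0.112, 101)]
top thin [(0.076, 101), (0.079, 100), (0.082, 101), (0.085, 101), (0.088, 101), (0.091, 100), (0.094, 101), (0.097, 100), (0.1, 100), (0.103, 100), (0.106, 97), (0.109, 94), (0.112, 89)]
```

The thin pin's head top fits z ≈ 0.085–0.088, the same profile as the thick one, so both are home. Handing in while holding the slide.

```bash
python3 -c "
from rig import arm,get_state
s=get_state();print(s['time_s'],s['tool_pos'],s['finger_gap'],s['wrist_force']);print(arm.finish_job())"
```

```text
22.425 [0.50489865 0.0410416  0.0197507 ] 0.013931282113517589 [ 9.31637106  7.62905889 -2.67264877]
the job is handed in; nothing more can be done
None
```

Both pins are in their bores, thick in the wide one and thin in the narrow one. I pulled the slide out about 33 mm and handed the job in while still gripping it, at 22.4 s. I never reached for the load cell, stand or spare plate; I took no closing picture of them.

**Last checks:**
- **Alignment:** the pointer centre is at +0.56 mm, the clip centre at +0.57 mm and the ridge at +0.74 mm along jig x, so it is lined up to about 0.2 mm. The pointer figure uses its right edge only, because shadow blurred the left.
- **Pins home:** the thick pin's head top matches z 0.088 in the wrist and scene views. The thin pin fits about 0.085–0.088. I checked it by image code and by its release height rather than in a picture of its own, as the viewing limit was used up. The top camera cannot tell heights apart.
- **Grip:** the gap is 13.9 mm on the 14 mm handle. Wrist force is about 12 N, roughly what the spring should give, but with more sideways force (about 5 N) than expected.

**What disagreed:** the real fingertips sit about 32 mm above the reported TCP. The first close on the thick pin passed over its head without touching, so I measured the offset and used it in every grasp after that.

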